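# Clamp a jaw model with the knob under the shelf

### The job

Slide the plate with the plaster jaw model along the little shelf until it sits fully home against the back stop. Then clamp it there by turning the knob under the shelf by its bar handle, counter-clockwise seen from above, until the handle takes a firm push of about 10 N near its ball end: do not strain it, the clamp can crack the model. Let go, leave the clamp tight, and leave the jar, the cup and the impression tray where they are.

Things in the scene. Friction and masses are not known exactly. Their poses are not given: they have to be found in the camera images.
- shelf: Fixed white shelf on four legs. Origin on the bench under it; x points from its open front to its back stop, y to the side where the knob's handle sticks out, z up. Board: x -120 to 120, y -75 to 110 mm, top face z 117, underside z 105. On top: back stop, face at x 95, y -45 to 65, 22 high; fence along the -y side, face at about y -40, 16 high; low side guide at y 57.5 to 65.5, x -80 to -5, 8 high.
- cover (a point): Top centre of the steel cover on the shelf, 84 (x) x 46 mm, its top 16 mm above the board's top face; axes as the shelf's. Under it the knob's shaft carries an eccentric cam, a disc of radius 24 mm set 10 mm off centre, that presses the plate's +y edge towards the fence.
- knob: Knob hanging under the shelf (at shelf x 45, y 78, z 90 mm): black hub 44 mm wide with a straight bar handle along its own +y. Origin on its upright axis at the bar's mid-height. Its yaw less the shelf's yaw is its turn: it starts loose at -0.75 to -0.55 rad (handle leaning to the shelf's +x); growing yaw (counter-clockwise from above, handle coming towards the shelf's -x) tightens.
- handle (a point): Where to push: middle of the steel bar, 105 mm from the axis. Bar 14 mm thick, to 125 mm, ending in a 20 mm ball. It turns with under 2 N here until the cam has pushed the plate to the fence; then the load climbs. Where this begins (turn 0.05 to 0.65 rad) differs by more than poses tell: feel it. About 10 N across the bar here is firm; under 6 too loose, over 13 too hard. It stays where left.
- plate_center (a point): Centre of the loose model plate, half-way up its thickness: flat grey plate, 100 (its x, along the shelf) x 90 x 10 mm, 0.45 kg, on the shelf's board, bearing a plaster jaw cast 56 x 58 mm, its centre 4 mm towards +x, 37 mm high above the plate's underside. It slides along the shelf's x between fence and side guide, has 30 to 60 mm to go at the start, and slides with 2 to 5 N.
- plate_front (a point): Middle of the plate's front edge, the one facing away from the back stop, half-way up: the place to push it.
- plate: The same loose plate; origin at the centre of its underside, x axis along the shelf towards the back stop.
- home (a point): Fixed point on the shelf where the plate's centre is when it is fully home (to 2 or 3 mm sideways); axes as the shelf's.
- jar: Bystander: amber jar, 48 mm wide, 70 mm high, standing on the bench; origin at the centre of its underside.
- mixing_cup: Bystander: dark rubber mixing cup, 60 mm wide, 45 mm high, on the bench; origin at the centre of its underside.
- impression_tray: Bystander: green plastic impression tray, about 97 x 56 x 17 mm, flat on the bench; origin at the centre of its underside (of the wide part), its handle along its x.
Mind the look-alikes: they are no part of the job. What is meant by the plate is not turquoise, and is the smaller of those in its own colour.

How it is judged (in metres and radians):
On the way, in this order (a step that is already met when the one before it is completed fails the run):
1. the plate is fully home against the back stop (x of plate_center in the frame of home between -0.003 and 0.003 m and z of plate_center in the frame of home below 0.003 m and angle between the x axis of plate and the x axis of shelf, either way round below 0.05 rad), for 0.2 s.
2. the knob's cam clamps the plate, still home (all of step 1 and contact force between knob and plate above 18 N), for 0.3 s.
At the end, for the whole second after the job is handed in: The plate lies flat on the shelf, within 3 mm of fully home along the shelf and within 0.05 rad of square to it, at rest, clamped by the knob's cam with more than 18 N, the knob at rest (all of step 2 and linear speed of plate below 0.01 m/s and angular speed of knob below 0.05 rad/s); the robot touches nothing.
It fails at once if the clamp presses the plate with more than 85 N (contact force between knob and plate above 85 N).
It fails at once if the jar is moved by more than 15 mm (distance of jar from where it was at the start of the episode above 0.015 m).
It fails at once if the mixing cup is moved by more than 15 mm (distance of mixing_cup from where it was at the start of the episode above 0.015 m).
It fails at once if the impression tray is moved by more than 15 mm (distance of impression_tray from where it was at the start of the episode above 0.015 m).
It also fails if it takes over 56 s, if anything falls off the work surface, if the arm or the gripper's body presses on something with over 40 N, if the wrist force passes 120 N, or if a joint passes its speed limit or range.

### The arm

A 6-joint arm with a two-finger parallel gripper is mounted at the origin on the work surface. World frame = base frame: x ahead of the robot, y to its left, z up, the work surface at z = 0. Lengths are in mm, angles in rad, forces in N, time in s.
With the tool pointing down it reaches from about 300 to 950 mm from the base axis. Payload 3.1 kg.
Tool frame: the origin (TCP) lies at the very end of the fingers, on their centre line; the grasp point (between the pads) lies 19 mm behind it; y points along the fingers, z is the direction in which the jaws open and shut, and the axes are right-handed (so a half turn about y gives the same grasp; the last joint's range is limited). The gripper opens to 85 mm and grips with 20 to 120 N. Pads are 22 mm wide; open, the fingers measure 114 mm over their backs; the gripper's body (76 mm by 85 mm) begins 54 mm behind the grasp point. The pads swing forward as they close: fully open they stand 13 mm farther back than shut.
Start: joints at [-1.382, 0.308, 1.634, -0, 1.2, -0.07], TCP at [159.923, -604.199, 194.372] pointing down, gripper open.
Joint ranges: [-3.06, 3.06], [-0.79, 1.96], [0.05, 2.63], [-1.19, 4.34], [0.05, 2.64], [-2.94, 2.94]. Speed limits (rad/s): [2.79, 2.79, 3.14, 3.14, 3.14, 3.14].

### API

Orientations are given as [roll, pitch, yaw] about the fixed x, y, z axes, in that order (R = Rz(yaw) Ry(pitch) Rx(roll)).
In Python, from rig import r gives the robot as it stands. Calls block until the motion is done:
- r.move_pose(position, orientation): joint-space move of the TCP to a pose.
- r.move_straight(position, attitude=None, max_speed=150, f_stop=None): straight line of the TCP; attitude=None keeps the orientation; max_speed is the mean speed in mm/s. With f_stop (N) it stops when the force on the tool has changed by that much, and returns True; else False.
- r.move_joints(angles): joint-space move.
- r.ungrasp() and r.gripper_close(): open the fingers fully, or close them until they stop; the grip force is fixed at half the most.
- r.wait(seconds).
- r.ik(position, orientation): joint angles nearest the present ones, or None.
- r.read_state(): the state.
- r.snapshot(name): name is "scene" or "top"; returns the picture (480x640x3 uint8, red, green, blue); there is no depth.
- r.camera_info(name): a dict with "fx", "fy", "cx", "cy" (pixels), "world_from_camera" (4x4, takes a point from camera to world coordinates). Camera axes: x right, y down, z forward; pixel columns grow to the right and rows downward; lengths in mm; the calibration is good to about 2 mm. A picture is of the moment at which its call begins. camera_info takes no time and is no camera call.
A pose or a line that the arm cannot do raises r.Unreachable and nothing moves.
- r.job_done(): hands the job in, once; it reports no verdict.
Trained networks look in the newest picture that a camera, given by its name, has taken for a name from the list of things; names that differ only in an ending like _2 or _b are one class to them, and where a whole thing is asked for, a point or a joint stands for the part that bears it (a point fixed in the world has none). Each returns a list of dicts, best first, with "confidence" (0 to 1); they miss things now and then, are a little off and sometimes report something else, mostly with a low value. They report only what shows in the picture. A call takes as long as a camera call. They do not tell look-alikes from the thing itself.
- r.find_in(camera, target): "uv" ([column, row] in pixels, amid what is visible of it).
- r.regions_of(camera, target): "region" (480x640 bool, what is visible of it) and "uv" ([column, row] in pixels, amid what is visible of it).
- r.spot_point(camera, target): "uv" ([column, row] in pixels: a listed point, or the origin of a listed thing).
The state is a dict: "time_s": time; "joint_pos": joint angles; "qd": joint speeds; "joint_torque": joint torques, N m; "tool_pos": TCP position; "tcp_rot": TCP orientation; "contact_force": force on the tool from outside, world axes, zero at the start; "wrist_torque": the same for the moment, N m; "gripper_width": finger opening in mm.
Only numpy, scipy, OpenCV 4.12 (cv2) and the standard library are available. Lean on these libraries where they do the work, as an engineer would, in place of code of your own. Each camera call takes 0.05 s, during which the arm holds its last target.

## Working session

There is one attempt and no reset: what is moved stays moved. The work goes in short steps, each a Python script; the robot and the scene stay as the last script left them, time stands still between calls to the robot, and variables do not carry over. Pictures are saved under pics/ and viewed, and the job is handed in when it is done.

```bash
ls; mkdir -p pics; python3 - <<'E'
from rig import r
import cv2,numpy as np
for n in("scene","top"):
    im=r.snapshot(n); cv2.imwrite(f"pics/{n}0.png",im[:,:,::-1])
    c=r.camera_info(n); print(n,c["fx"],c["fy"],c["cx"],c["cy"]);print(np.round(c["world_from_camera"],3).tolist())
    for t in["shelf","cover","knob","handle","plate_center","plate_front","plate","home","jar","mixing_cup","impression_tray"]:
        print(t,[(np.round(d["uv"],1).tolist(),round(d["confidence"],2)) for d in r.spot_point(n,t)])
s=r.read_state();print(s)
E
```

```text
pics
scene 598.2774474750081 598.2774474750081 311.9179888956454 243.11607383823866
[[-0.685, 0.406, -0.605, 1115.799], [0.728, 0.377, -0.572, 531.876], [-0.004, -0.832, -0.554, 631.578], [0.0, 0.0, 0.0, 1.0]]
shelf []
cover [([353.1, 250.2], 0.69), ([315.1, 238.8], 0.63)]
knob [([351.6, 275.0], 0.78)]
handle [([376.1, 321.9], 0.61)]
plate_center [([337.3, 228.1], 0.95), ([302.4, 203.9], 0.85), ([229.8, 371.0], 0.64)]
plate_front [([278.9, 375.9], 0.94), ([349.9, 214.6], 0.7), ([316.1, 196.1], 0.63)]
plate [([301.0, 206.7], 0.8), ([233.5, 370.4], 0.68), ([334.8, 230.3], 0.65)]
home [([316.4, 236.8], 0.85)]
jar [([497.4, 326.8], 0.93)]
mixing_cup [([271.8, 246.7], 0.82)]
impression_tray [([223.1, 261.4], 0.59), ([353.0, 272.6], 0.45)]
top 508.1291033870411 508.1291033870411 324.25178779178265 243.49330571850052
[[0.003, -0.991, 0.131, 406.654], [-1.0, -0.0, 0.02, -25.251], [-0.02, -0.131, -0.991, 1093.377], [0.0, 0.0, 0.0, 1.0]]
shelf []
cover [([278.5, 241.4], 0.78)]
knob []
handle [([241.7, 217.6], 0.73)]
plate_center [([320.4, 263.2], 0.91), ([311.8, 157.0], 0.89), ([430.8, 345.0],
[... 290 characters left out ...]
0, 228.4], 0.67)]
{'time_s': 1.2, 'joint_pos': array([-1.38168908e+00,  3.08049052e-01,  1.63380028e+00,  9.15197950e-06,
        1.19973220e+00, -6.96792882e-02]), 'qd': array([-0.00161244,  0.001215  , -0.0013692 ,  0.00138459, -0.00095486,
        0.00018919]), 'joint_torque': array([-6.93829006e-04, -4.15297472e+01, -2.77081007e+01, -2.25986232e-04,
        9.45878783e-04, -3.25373648e-06]), 'tool_pos': array([ 159.93137431, -604.19130238,  194.40365058]), 'tcp_rot': array([-1.57078464e+00,  7.73435188e-06, -2.88280944e+00]), 'contact_force': array([ 0.38084898, -0.54580123,  0.12152984]), 'wrist_torque': array([-0.01146144,  0.01732294, -0.01404317]), 'gripper_width': 85.55164282018467}
```

View pics/scene0.png

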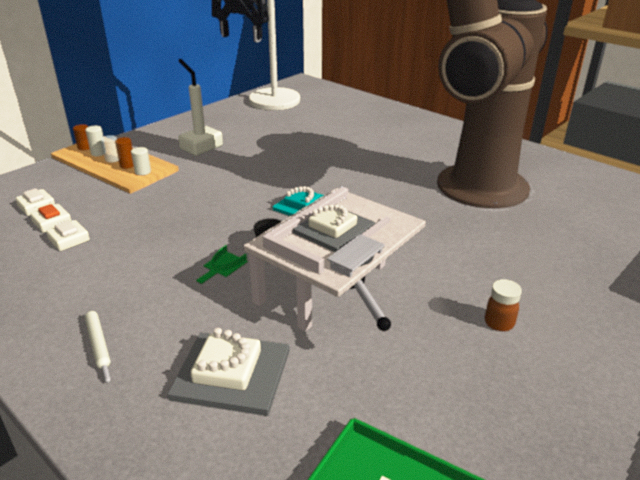

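View pics/top0.png

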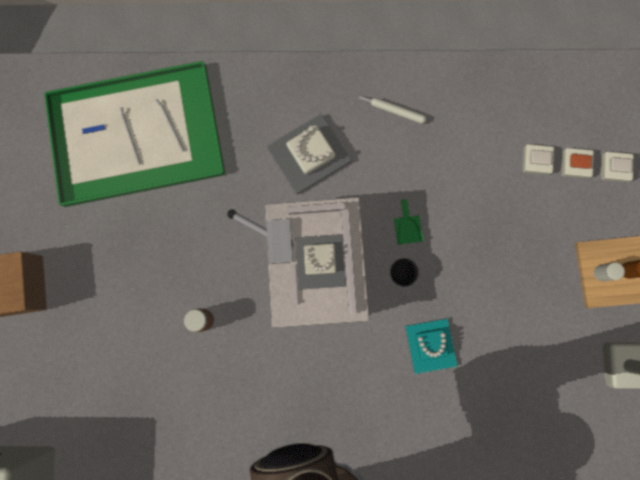

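Top view: the plate on the shelf is at about (320,263), and its stop is at the top, away from the robot. The handle ball is at (232,214), the cup at (404,272), the tray at (407,225) and the jar at (198,320). The turquoise and big grey plates are decoys. Next I'll zoom in to fit the shelf pose.

```bash
python3 - <<'E'
import cv2
a=cv2.imread("pics/top0.png")[185:345,215:385]; cv2.imwrite("pics/topz.png",cv2.resize(a,None,fx=4.4,fy=3.7,interpolation=cv2.INTER_CUBIC) if 0 else cv2.resize(a,(638,600),interpolation=cv2.INTER_CUBIC))
a=cv2.imread("pics/scene0.png")[175:345,230:440]; cv2.imwrite("pics/scenez.png",cv2.resize(a,(735,595),interpolation=cv2.INTER_CUBIC))
E
```

```text
(no output)
```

View pics/topz.png

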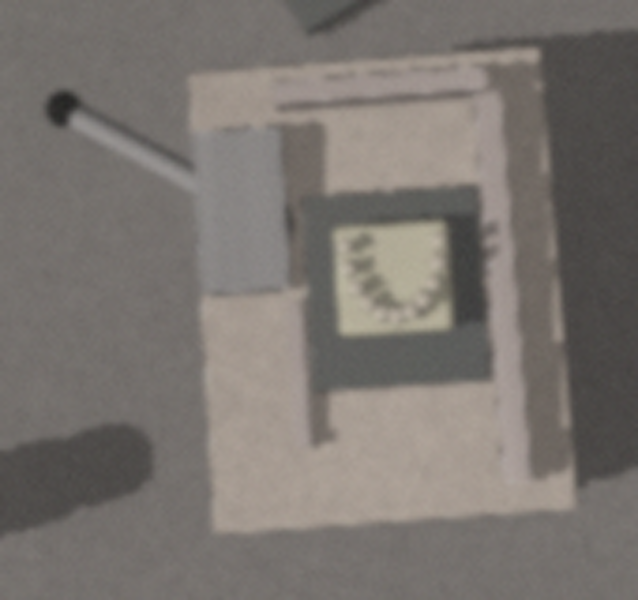

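View pics/scenez.png

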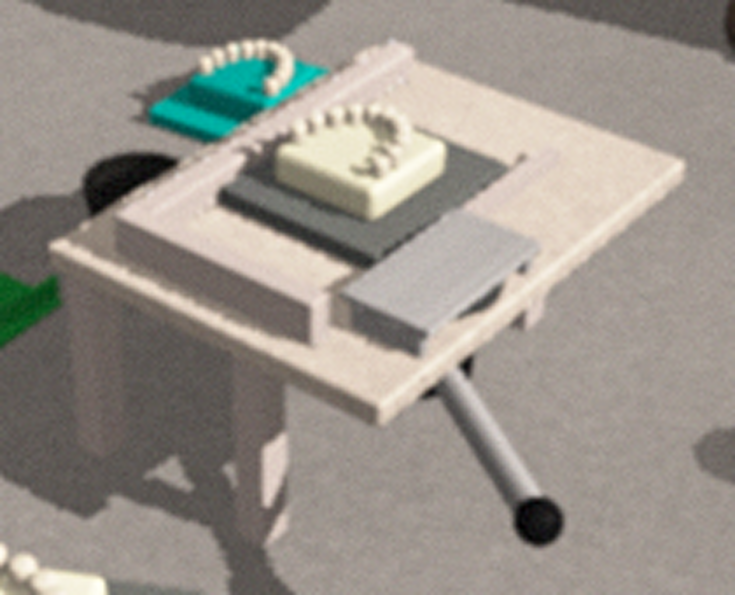

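```bash
cat > h.py <<'E'
from rig import r
import numpy as np
C={n:r.camera_info(n) for n in("scene","top")}
def proj(n,P):
    c=C[n];T=np.linalg.inv(np.array(c["world_from_camera"]));p=(T@np.append(P,1))[:3]
    return np.array([c["fx"]*p[0]/p[2]+c["cx"],c["fy"]*p[1]/p[2]+c["cy"]])
def at(n,uv,z):
    c=C[n];M=np.array(c["world_from_camera"]);d=M[:3,:3]@np.array([(uv[0]-c["cx"])/c["fx"],(uv[1]-c["cy"])/c["fy"],1])
    o=M[:3,3];return o+d*(z-o[2])/d[2]
def tz(u,v):return (u/638*170+215-.4,v/3.75+185-.4)
def sz(u,v):return (u/3.5+230-.4,v/3.5+175-.4)
E
python3 - <<'E'
from h import *
from scipy.optimize import least_squares
K=[("top",tz(190,76),(120,110)),("top",tz(540,49),(120,-75)),("top",tz(575,508),(-120,-75)),("top",tz(213,533),(-120,110)),
("scene",sz(380,410),(120,110)),("scene",sz(52,243),(120,-75)),("scene",sz(685,163),(-120,110))]
def W(p,q,z):
    c,s=np.cos(p[2]),np.sin(p[2]);return np.array([p[0]+c*q[0]-s*q[1],p[1]+s*q[0]+c*q[1],z])
f=lambda p:np.concatenate([proj(n,W(p,q,117))-uv for n,uv,q in K])
for sel in (K,K[:4]):
    K_=sel;g=lambda p:np.concatenate([proj(n,W(p,q,117))-uv for n,uv,q in K_])
    s=least_squares(g,[420,0,0]);print(s.x,np.round(s.fun,1))
p=least_squares(f,[420,0,0]).x
def S(P):
    d=np.array(P[:2])-p[:2];c,s_=np.cos(p[2]),np.sin(p[2]);return np.round([c*d[0]+s_*d[1],-s_*d[0]+c*d[1],P[2]],1)
for n,a,z in [("plate fr",tz(315,388),127),("fr-",tz(493,378),127),("bk",tz(303,198),127),("bk-",tz(478,187),127),("ball",tz(63,107),90),
  ("stop face foot",tz(278,106),117),("home",(316.8,235.9),122),("cover",(278.5,241.4),133),("handle",(241.7,217.6),90),("pc",(320.4,263.2),122),("jar",(206,318.9),0),("cup",(400,275),0),("tray",(412,228.4),0)]:
    P=at("top",a,z);print(n,np.round(P,1),"shelf",S(P))
for n,a,z in[("ball",sz(540,520),90),("handle",(376.1,321.9),90),("knob",(351.6,275),90),("home",(316.4,236.8),122),("plate bk- corner",sz(225,193),127),("plate fr+",sz(517,165),127),("jar",(497.4,326.8),0),("pc",(337.3,228.1),122)]:
    P=at("scene",a,z);print("sc",n,np.round(P,1),"shelf",S(P))
E
```

```text
[ 5.03381929e+02 -7.58929041e+00  6.78683075e-02] [ 0.  -1.7  0.8 -0.9  0.9  0.3  0.2 -0.   0.9 -0.7 -0.6  0.3  2.1 -0.5]
[ 5.02327548e+02 -6.60573442e+00  7.01412911e-02] [-0.6 -1.   0.2 -0.5  0.5  0.7 -0.2  0.7]
plate fr [449.1  42.7 127. ] shelf [-50.7  53.8 127. ]
fr- [454.3 -47.4 127. ] shelf [-51.7 -36.3 127. ]
bk [546.3  49.7 127. ] shelf [ 46.7  54.3 127. ]
bk- [552. -40. 127.] shelf [ 46.3 -35.6 127. ]
ball [601.1 182.2  90. ] shelf [110.3 182.7  90. ]
stop face foot [596.2  64.  117. ] shelf [ 97.5  65.2 117. ]
home [549.9   8.6 122. ] shelf [ 47.5  13.  122. ]
cover [537.7  81.4 133. ] shelf [ 40.3  86.5 133. ]
handle [591.9 161.1  90. ] shelf [ 99.8 162.3  90. ]
pc [497.    1.4 122. ] shelf [ -5.8   9.4 122. ]
jar [388.6 249.1   0. ] shelf [-97.1 263.9   0. ]
cup [ 483.  -166.3    0. ] shelf [ -31.  -156.9    0. ]
tray [ 584.4 -194.     0. ] shelf [  68.1 -191.4    0. ]
sc ball [601. 179.  90.] shelf [110.  179.6  90. ]
sc handle [606.1 169.7  90. ] shelf [114.5 169.9  90. ]
sc knob [547.1  76.4  90. ] shelf [49.3 80.8 90. ]
sc home [541.7  -1.2 122. ] shelf [ 38.7   3.8 122. ]
sc plate bk- corner [556.6 -35.8 127. ] shelf [ 51.2 -31.8 127. ]
sc plate fr+ [448.2  45.5 127. ] shelf [-51.5  56.7 127. ]
sc jar [400.7 256.    0. ] shelf [-84.6 270.    0. ]
sc pc [500.4   5.9 122. ] shelf [ -2.1  13.6 122. ]
```

```bash
cat >> h.py <<'E'
p=np.array([503.2,-7.4,0.0682])
def w(x,y,z):
    c,s=np.cos(p[2]),np.sin(p[2]);return [p[0]+c*x-s*y,p[1]+s*x+c*y,z]
def S(P):
    d=np.array(P[:2])-p[:2];c,s_=np.cos(p[2]),np.sin(p[2]);return np.round([c*d[0]+s_*d[1],-s_*d[0]+c*d[1],P[2]],1)
def ori(t):return [-np.pi/2,0,p[2]+t]
def F():
    s=r.read_state();f=np.array(s["contact_force"]);c,q=np.cos(p[2]),np.sin(p[2])
    return np.round([c*f[0]+q*f[1],-q*f[0]+c*f[1],f[2]],2),S(s["tool_pos"]),round(s["time_s"],2)
E
python3 - <<'E'
from h import *
r.gripper_close();print(F(),r.read_state()["gripper_width"])
r.move_pose(w(-88,9,200),ori(0));print(F(),r.read_state()["joint_pos"].round(2))
print(r.move_straight(w(-88,9,121.5),max_speed=120,f_stop=6),F())
E
```

```text
(array([-0.22,  0.7 , -0.24]), array([-383.2, -572. ,  194.4]), 1.97) 0.5812521729892672
(array([-0.25, -0.29,  0.06]), array([-87.7,   8.4, 200.1]), 4.29) [-0.12 -0.12  2.09 -0.    1.17 -1.75]
False (array([ 0.35,  0.63, -0.  ]), array([-87.4,   8.8, 122. ]), 5.09)
```

```bash
python3 - <<'E'
from h import *
import cv2
print(r.move_straight(w(0,9,121.5),max_speed=35,f_stop=10),F())
r.wait(.3);print(F())
for n in("scene","top"):
    im=r.snapshot(n); cv2.imwrite(f"pics/{n}1.png",im[:,:,::-1])
a=cv2.imread("pics/top1.png")[185:345,215:385]; cv2.imwrite("pics/topz1.png",cv2.resize(a,(638,600),interpolation=cv2.INTER_CUBIC))
a=cv2.imread("pics/scene1.png")[175:345,230:440]; cv2.imwrite("pics/scenez1.png",cv2.resize(a,(735,595),interpolation=cv2.INTER_CUBIC))
E
```

```text
False (array([-0.02, -0.03,  0.16]), array([-1.000e-01,  9.000e+00,  1.215e+02]), 7.76)
(array([ 0.26,  0.8 , -0.11]), array([ -0. ,   9. , 121.5]), 8.06)
```

View pics/topz1.png

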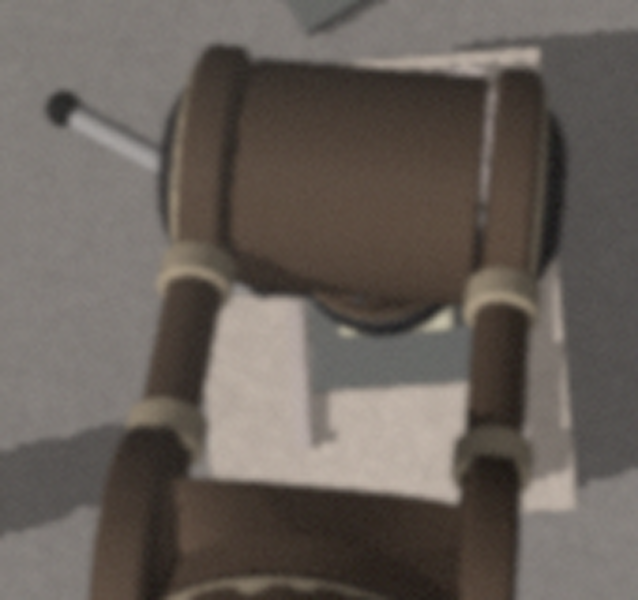

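View pics/scenez1.png

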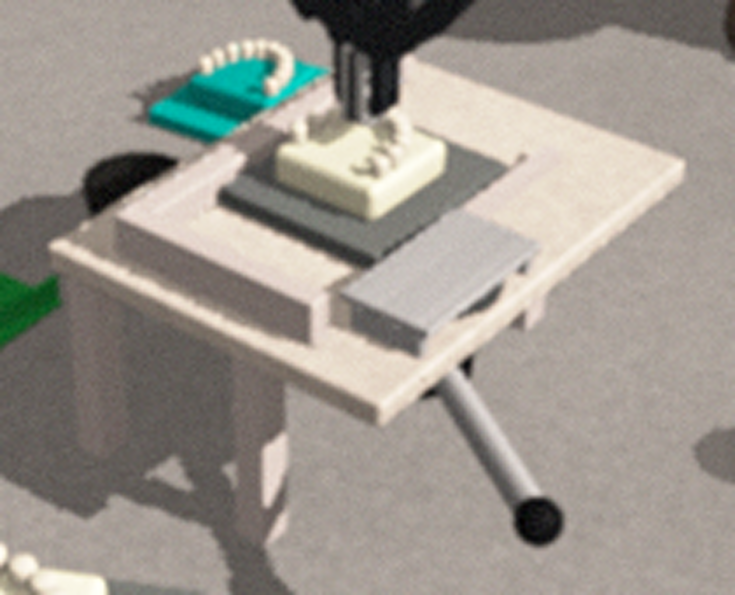

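```bash
python3 - <<'E'
from h import *
s=r.read_state();print(s["time_s"],s["tool_pos"],s["tcp_rot"],s["contact_force"],s["joint_pos"])
u=proj("scene",s["tool_pos"]);print(u,(u-[229.6,174.6])*3.5, proj("top",s["tool_pos"]))
for z in (117,150,160,180):
    q=np.array(s["tool_pos"]);q[2]=z;print(z,(proj("scene",q)-[229.6,174.6])*3.5)
E
```

```text
8.1583 [502.57564689   1.57385669 121.49292181] [-1.57079050e+00  5.77348308e-06  6.81767946e-02] [ 0.2721044   0.21583706 -0.72392465] [-8.35340294e-02  1.60132045e-01  1.97951532e+00  5.79655717e-06
  1.00195188e+00 -1.72251027e+00]
[334.35026339 227.93399879] [366.62592186 186.66899577] [320.3456529  260.32397266]
117 [366.45973806 194.97063687]
150 [367.70082582 132.97262793]
160 [368.08649079 113.70689885]
180 [368.87168971  74.48262254]
```

View pics/scene1.png

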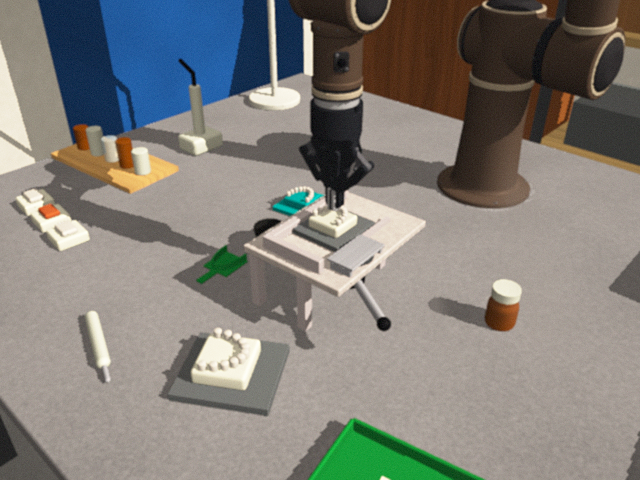

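The plate hasn't moved, and there was no contact force. In the scene view the fingertip shows at about (331,208), but the reported TCP projects to (334,228). I'll lift straight up, back off and check the tip against the calibration in free air.

```bash
python3 - <<'E'
from h import *
import cv2
r.move_straight(w(0,9,200),max_speed=150);print(F())
for k,(x,z) in enumerate([(0,200),(-88,200)]):
    r.move_straight(w(x,9,z),max_speed=150)
    im=r.snapshot("scene");s=r.read_state();u=proj("scene",s["tool_pos"]);print(u,F())
    i=im[:,:,::-1].copy();a=cv2.resize(i[110:250,260:440],(771,600),interpolation=cv2.INTER_CUBIC)
    v=((u-[260,110]+.5)*600/140).astype(int);print(v);cv2.drawMarker(a,tuple(map(int,v)),(0,0,255),0,20,1);cv2.imwrite(f"pics/c{k}.png",a)
E
```

```text
(array([ 0.05, -0.64,  0.14]), array([ -0.6,   9.1, 199.4]), 8.83)
[335.54539378 184.87014975] (array([-1.  , -0.06, -0.87]), array([ -0.7,   9.1, 198.9]), 9.13)
[325 323]
[367.78751295 164.4140801 ] (array([ 1.01, -0.18,  0.53]), array([-86.8,   8.8, 200.5]), 9.92)
[464 235]
```

View pics/c0.png

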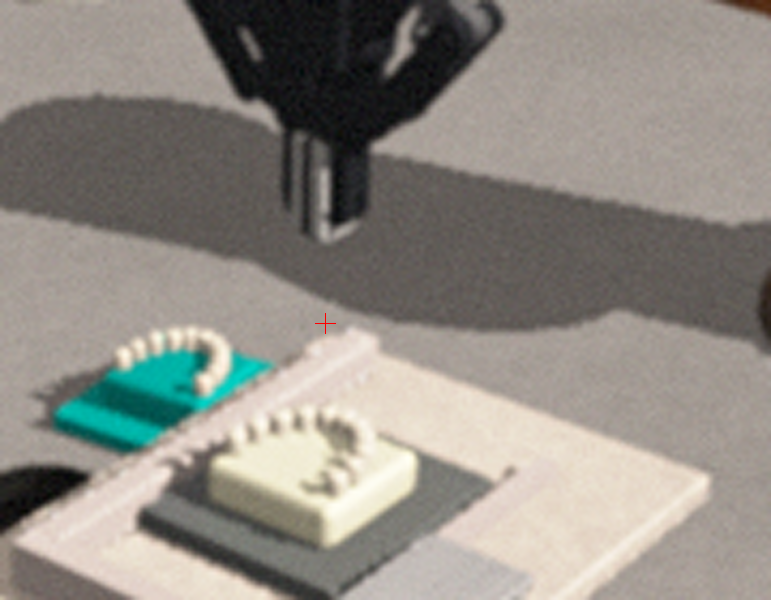

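View pics/c1.png

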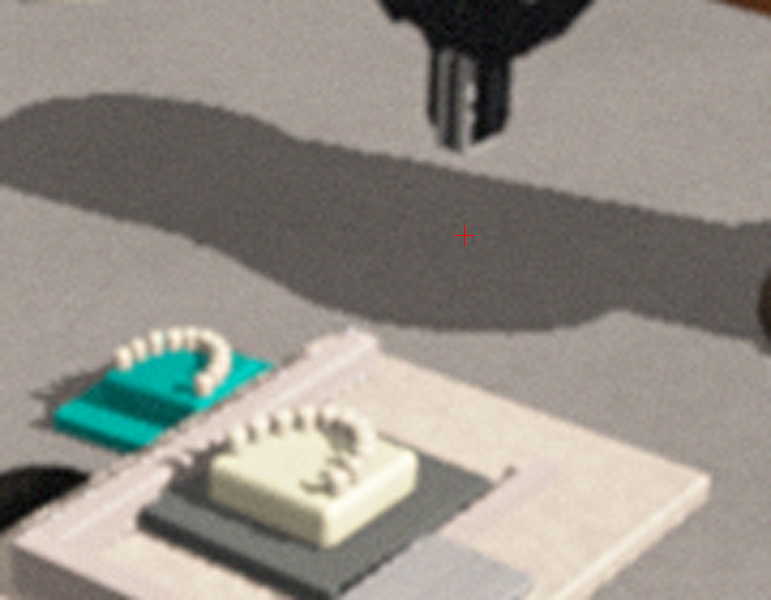

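The fingertips show about 20 px (roughly 36 mm) above the reported TCP, so the reported height is wrong. I'll touch the board in front of the plate to measure the offset.

```bash
python3 - <<'E'
from h import *
import cv2
r.move_straight(w(-95,9,115),max_speed=150);r.wait(.1)
print(r.move_straight(w(-95,9,62),max_speed=25,f_stop=4),F())
im=r.snapshot("scene");s=r.read_state();u=proj("scene",s["tool_pos"]);print(u,F())
i=im[:,:,::-1].copy();a=cv2.resize(i[110:250,260:440],(771,600),interpolation=cv2.INTER_CUBIC)
cv2.imwrite(f"pics/c3.png",a)
E
```

```text
True (array([-0.37,  0.38,  4.64]), array([-95. ,   9. ,  80.1]), 12.07)
[367.25864699 225.43330393] (array([-0.53,  0.79,  4.22]), array([-95. ,   9. ,  80.2]), 12.12)
```

View pics/c3.png

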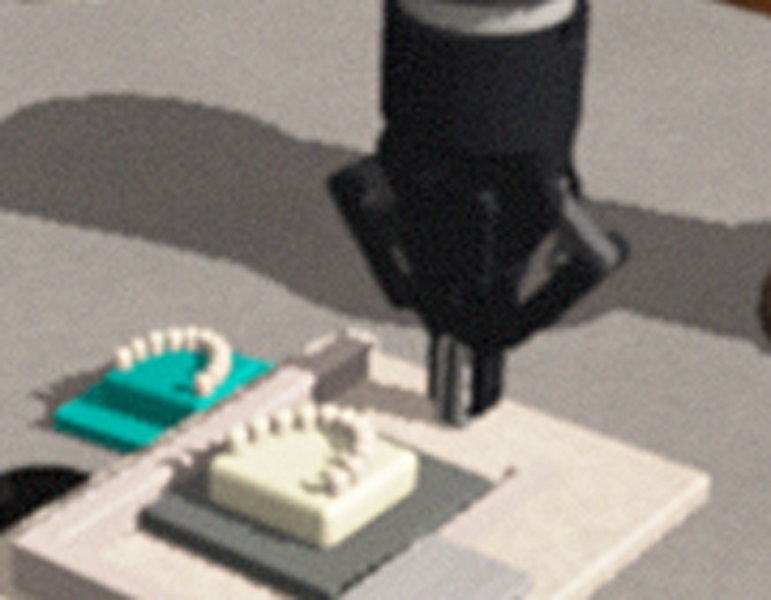

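The board touch came at reported z 80.1, so the real tip is 37 mm higher than reported. In the picture the tip rests on the board at about (465,420). I'll correct for it and push again.

```bash
cat >> h.py <<'E'
DZ=36.9
E
python3 - <<'E'
from h import *
import cv2
r.move_straight(w(-88,9,121.5-DZ),max_speed=60);r.wait(.1);print(F())
print(r.move_straight(w(5,9,121.5-DZ),max_speed=35,f_stop=10),F())
r.wait(.3);print(F())
for n in("scene","top"):
    im=r.snapshot(n); cv2.imwrite(f"pics/{n}2.png",im[:,:,::-1])
a=cv2.imread("pics/scene2.png")[175:345,230:440]; cv2.imwrite("pics/scenez2.png",cv2.resize(a,(735,595),interpolation=cv2.INTER_CUBIC))
E
```

```text
(array([ 0.11, -0.01, -0.92]), array([-88.3,   9.1,  84.3]), 12.53)
True (array([-0.2 , -0.33,  0.62]), array([-16. ,   9.2,  83.4]), 14.44)
(array([0.17, 0.2 , 0.2 ]), array([-17. ,   9.3,  83. ]), 14.74)
```

View pics/scenez2.png

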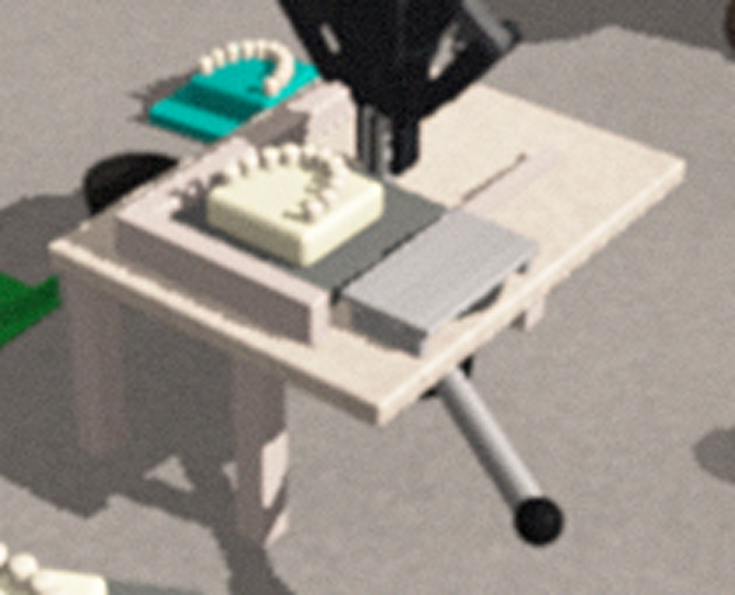

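The plate is now by the stop. A slow second push will confirm that it is seated.

```bash
python3 - <<'E'
from h import *
import cv2
print(r.move_straight(w(0,9,121-DZ),max_speed=12,f_stop=11),F())
r.wait(.2);print(F())
r.move_straight(w(-45,9,121-DZ),max_speed=120)
r.move_straight(w(-60,9,215-DZ),max_speed=200);print(F())
c=np.array([45,78.]);t0=-.56
for dt in (0,):
    q=c+105*np.array([-np.sin(t0),np.cos(t0)])+45*np.array([np.cos(t0),np.sin(t0)])
    print(q, r.ik(w(*q,215-DZ),ori(t0)),r.ik(w(*q,75-DZ),ori(t0)))
E
```

```text
True (array([ 0.04,  0.37, -0.6 ]), array([-16.6,   9.4,  82.6]), 15.47)
(array([ 0.52, -0.17, -0.03]), array([-17.5,   9.5,  82. ]), 15.68)
(array([-0.28, -0.35,  1.02]), array([-59.9,   9. , 177.7]), 16.68)
[138.90103078 143.05840775] [ 0.15806551  0.3669592   1.58940724  0.          1.18522622 -0.92093081] [ 0.15806551  0.52669716  1.67148757  0.          0.94340792 -0.92093081]
```

```bash
python3 - <<'E'
from h import *
import cv2
c=np.array([45,78.]);t0=-.56
q=c+105*np.array([-np.sin(t0),np.cos(t0)])+45*np.array([np.cos(t0),np.sin(t0)])
r.move_pose(w(*q,215-DZ),ori(t0));print(F())
for n in("scene","top"):
    im=r.snapshot(n); cv2.imwrite(f"pics/{n}3.png",im[:,:,::-1])
a=cv2.imread("pics/top3.png")[185:345,215:385]; cv2.imwrite("pics/topz3.png",cv2.resize(a,(638,600),interpolation=cv2.INTER_CUBIC))
a=cv2.imread("pics/scene3.png")[175:345,230:440]; cv2.imwrite("pics/scenez3.png",cv2.resize(a,(735,595),interpolation=cv2.INTER_CUBIC))
for n in("plate_center","plate_front"):
  for k in("top","scene"):
    print(n,k,[(S(at(k,d["uv"],122)),round(d["confidence"],2)) for d in r.spot_point(k,n)])
print(F())
E
```

```text
(array([ 0.05, -0.48, -0.33]), array([137.3, 142.5, 176.2]), 17.62)
plate_center top [(array([ 38.4,   8.7, 122. ]), 0.82), (array([214.6,  16.8, 122. ]), 0.73), (array([-170.6, -190.1,  122. ]), 0.65)]
plate_center scene [(array([ 43.6,   9. , 122. ]), 0.97), (array([-26.6, -83.5, 122. ]), 0.77), (array([321. , 108.2, 122. ]), 0.6)]
plate_front top [(array([176.9,  74.2, 122. ]), 0.75), (array([ -7.9,   0.9, 122. ]), 0.63)]
plate_front scene [(array([ -2.6,   9.9, 122. ]), 0.89), (array([-58.5, -80.2, 122. ]), 0.69), (array([296.9, 156.8, 122. ]), 0.64)]
(array([ 0.22, -0.38, -0.17]), array([138.6, 142.2, 178.6]), 17.93)
```

View pics/scenez3.png

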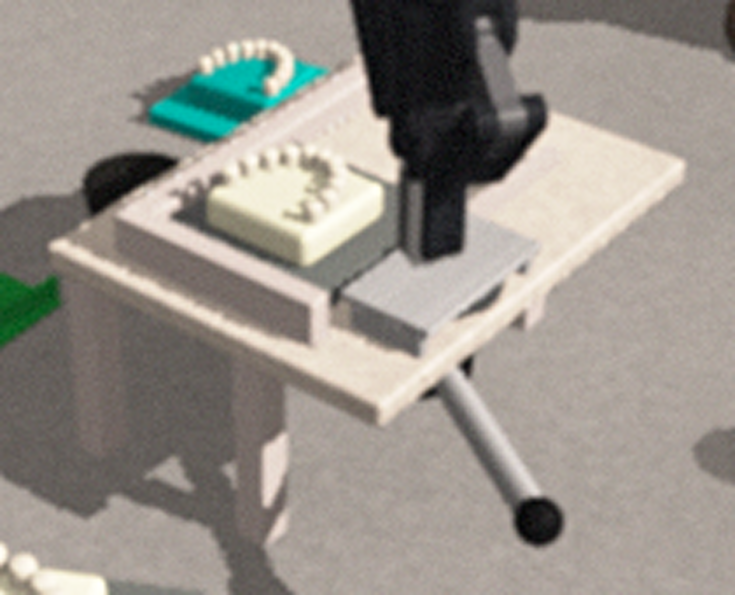

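View pics/topz3.png

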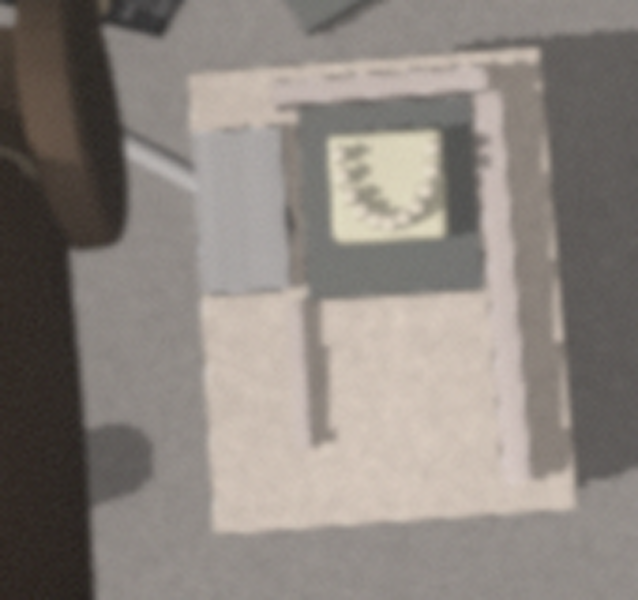

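The plate is flush and square against the stop: its front edge is now at rows 291–298 in the zoomed top view. Before going down beside the bar, I'll check the fingertip's lateral position.

```bash
python3 - <<'E'
from h import *
for z in(205,213,220):print((proj("scene",w(137.3,142.5,z))-[229.6,174.6])*3.5)
print((proj("scene",w(*( -95,9),117))-[229.6,174.6])*3.5)
E
```

```text
[432.28286237 272.90687746]
[433.05220371 254.44142339]
[433.73290343 238.10351375]
[485.36071925 113.7333131 ]
```

The tip's lateral position matches the calibration. Now I'll go down on the +x side of the bar and turn it in small arc steps, feeling the force.

```bash
cat >> h.py <<'E'
c0=np.array([45,78.]);B=18.
def hp(t,b=B,R=105):
    u=np.array([-np.sin(t),np.cos(t)]);v=np.array([np.cos(t),np.sin(t)])
    return c0+R*u+b*v
def go(t,b=B,z=74,v=40,f=None):
    return r.move_straight(w(*hp(t,b),z-DZ),ori(t),max_speed=v,f_stop=f)
def ft(t,n=1):
    a=[]
    for _ in range(n):
        f,_p,T=F();a.append(f[0]*np.cos(t)+f[1]*np.sin(t))
        if n>1:r.wait(.03)
    return float(np.mean(a))
E
python3 - <<'E'
from h import *
t=-.56
print(go(t,45,z=74,v=150,f=8),F())
print(go(t,24,v=40,f=6),F())
for t in np.arange(-.5,.0,.1):
    hit=go(t,v=40,f=6);f,P,T=F();print(round(t,2),hit,f,P,round(ft(t),2),T)
    if hit:break
E
```

```text
False (array([0.77, 0.25, 0.3 ]), array([140.1, 143.2,  38.3]), 19.02)
False (array([ 0.26, -0.04, -0.94]), array([121.1, 154.4,  37.2]), 19.69)
-0.5 False [-0.58 -0.27  0.51] [110.7 161.7  37. ] -0.38 20.15
-0.4 False [-0.17 -0.05 -0.16] [102.2 167.7  37. ] -0.14 20.57
-0.3 False [-0.45 -0.15 -0.26] [ 93.1 173.   37. ] -0.39 20.98
-0.2 False [ 0.06 -0.01  0.61] [ 83.4 177.4  37.1] 0.06 21.4
-0.1 False [ 0.21 -0.06  0.73] [ 73.2 180.7  37.1] 0.21 21.82
```

```bash
python3 - <<'E'
from h import *
import cv2
im=r.snapshot("scene"); cv2.imwrite("pics/s4.png",im[:,:,::-1])
a=im[150:360,230:440,::-1]; cv2.imwrite("pics/sz4.png",cv2.resize(a,(600,600),interpolation=cv2.INTER_CUBIC))
E
```

```text
(no output)
```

View pics/sz4.png

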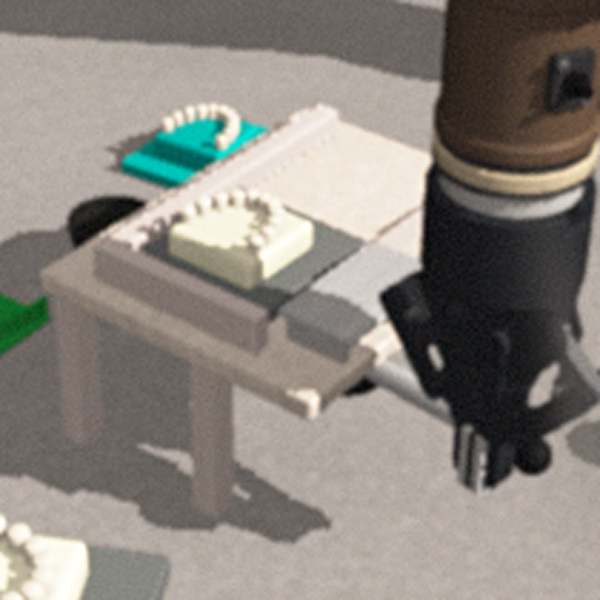

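The bar is turning with the fingers: the ball shows at (530,455), just beyond them. I'll carry on with finer steps.

```bash
python3 - <<'E'
from h import *
t=-.1
f0=ft(t)
while t<.9:
    t=round(t+.06,2)
    hit=go(t,v=25,f=max(1.5,9.3-max(0,f0)));g,P,T=F();r.wait(.04);f0=ft(t,2);print(t,hit,g,P,round(f0,2),T)
    if hit or f0>8:break
E
```

```text
-0.04 False [ 0.76  0.21 -0.17] [ 67.2 182.2  37.1] 0.74 22.27
0.02 False [ 1.   -0.94  0.17] [ 61.  183.3  37.2] 0.29 22.79
0.08 False [ 0.6  -0.26  0.57] [ 54.5 184.1  37.2] 0.61 23.31
0.14 False [ 1.28 -1.11  0.29] [ 48.  184.5  37.1] 1.58 23.82
0.2 False [ 2.11 -0.38  0.02] [ 41.8 184.5  37.1] 1.41 24.34
0.26 False [ 4.65  0.73 -3.29] [ 37.3 184.5  37.3] 5.14 24.86
0.32 True [1.05 0.56 0.13] [ 36.9 184.7  37.3] 1.02 25.18
```

```bash
python3 - <<'E'
from h import *
print(ft(.26,3))
for v in(12,8):
    hit=go(.34,v=v,f=9.6);g,P,T=F();print(hit,g,P,T,r.read_state()["qd"].round(3));r.wait(.1);print(F(),ft(.28,2))
E
```

```text
1.3488753783377085
True [ 3.13  1.71 -0.18] [ 36.9 184.9  37.5] 25.88 [ 0.002  0.004 -0.004 -0.001  0.002  0.006]
(array([ 2.9 ,  1.08, -0.73]), array([ 37. , 184.9,  37.5]), 25.98) 2.756167261969177
True [ 2.97  1.53 -0.98] [ 36.7 185.   37.7] 26.76 [-0.     0.003 -0.001  0.001  0.001  0.002]
(array([2.05, 0.3 , 0.39]), array([ 36.8, 185. ,  37.6]), 26.86) 2.054287325419133
```

The load starts at a turn of about 0.22, but the stop relaxes the arm afterwards. I'll confirm with a held ramp, averaging the force at each small step.

```bash
python3 - <<'E'
from h import *
t=.24
while t<.5:
    hit=go(t,v=15,f=6);r.wait(.08);f0=ft(t-.02,4);g,P,T=F();print(round(t,3),hit,g,P,round(f0,2),T)
    if f0>9.3 or hit or T>42:break
    t+=.012 if f0<8 else .006
E
```

```text
0.24 False [ 0.01 -0.05  0.79] [ 36.7 184.2  36.7] -0.06 27.39
0.252 False [ 0.06 -0.23 -0.55] [ 36.3 184.2  37.1] 0.87 27.86
0.264 False [ 5.02  0.94 -4.61] [ 35.9 184.2  37.3] 4.88 28.32
0.276 False [ 6.75  0.88 -5.7 ] [ 35.4 184.3  37.3] 6.5 28.79
0.288 False [ 8.23  1.99 -5.91] [ 35.1 184.3  37.6] 8.32 29.26
0.294 False [ 9.26  2.66 -6.34] [ 35.  184.4  37.6] 9.6 29.73
```

The held push is 9.6 N across the bar, so I'll back off and lift clear.

```bash
python3 - <<'E'
from h import *
import cv2
go(.27,60,v=60);print(F())
r.move_straight(w(*hp(.27,70),230-DZ),max_speed=200)
r.move_pose(w(60,300,260-DZ),ori(.27));r.wait(.4)
for n in("scene","top"):
    im=r.snapshot(n); cv2.imwrite(f"pics/{n}5.png",im[:,:,::-1])
a=cv2.imread("pics/top5.png")[185:345,215:385]; cv2.imwrite("pics/topz5.png",cv2.resize(a,(638,600),interpolation=cv2.INTER_CUBIC))
a=cv2.imread("pics/scene5.png")[175:345,230:440]; cv2.imwrite("pics/scenez5.png",cv2.resize(a,(735,595),interpolation=cv2.INTER_CUBIC))
print([(S(at("scene",d["uv"],122)),round(d["confidence"],2)) for d in r.spot_point("scene","plate_center")]);print(F())
E
```

```text
(array([-0.44, -0.34, -0.38]), array([ 74.2, 195.1,  36.8]), 30.62)
[(array([323.2, 105.7, 122. ]), 0.88), (array([-27. , -81.4, 122. ]), 0.74), (array([ 42.6,   9.8, 122. ]), 0.7)]
(array([-0.51, -0.3 , -0.05]), array([ 60.2, 299.6, 223.1]), 32.62)
```

View pics/scenez5.png

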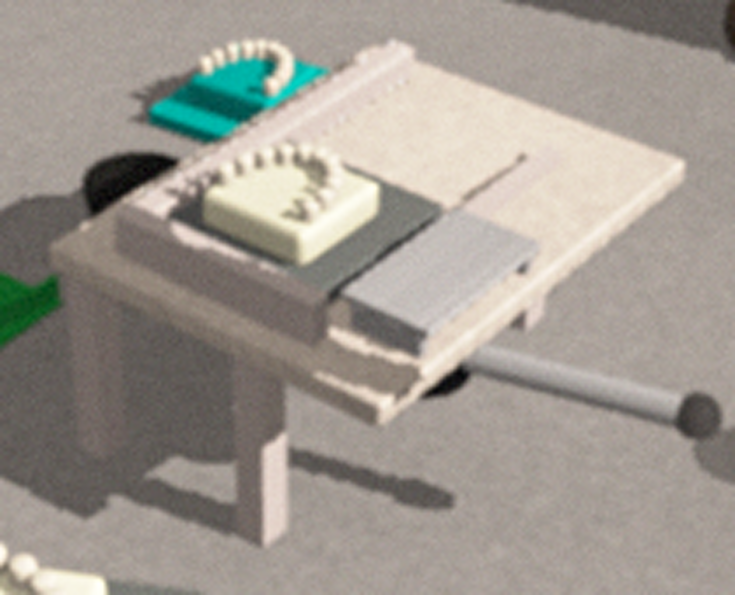

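View pics/top5.png

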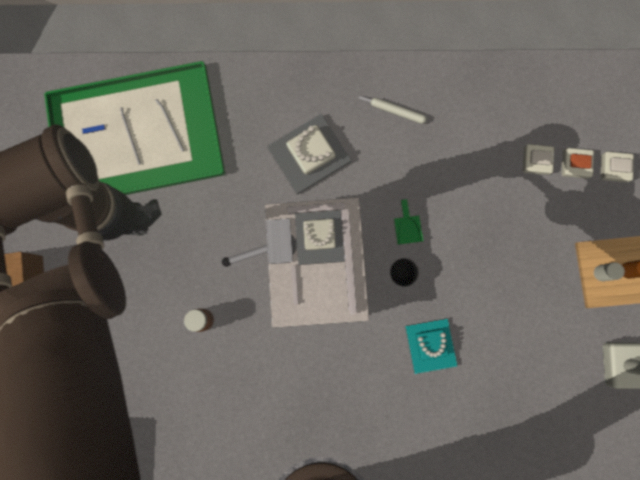

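The handle held, with the ball at (225,261). The jar at (198,320), the cup and the tray haven't moved. I'll make one last check of the plate against the stop.

View pics/topz5.png

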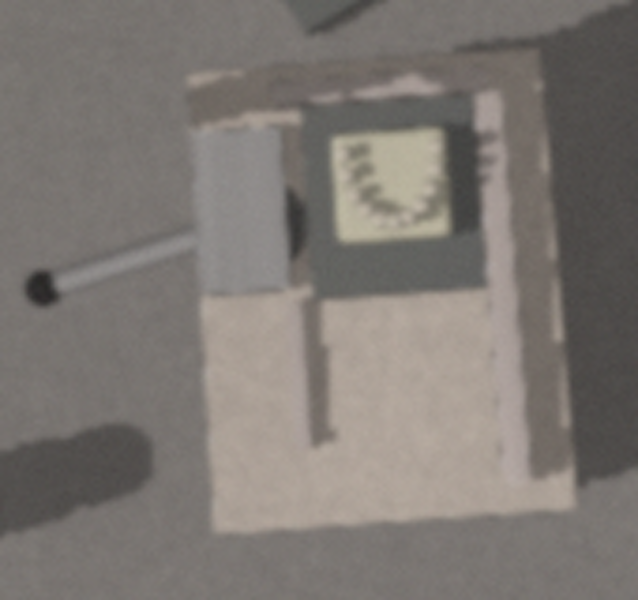

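```bash
python3 - <<'E'
from h import *
b=S(at("top",(225.5,261),90));print(b,np.arctan2(45-b[0],b[1]-78))
b=S(at("scene",sz(699,415),90));print(b,np.arctan2(45-b[0],b[1]-78))
E
```

```text
[ 14.5 198.2  90. ] 0.24849908668243753
[ 14.1 194.1  90. ] 0.26011984393213305
```

The plate is flush and square at the stop, with the cam touching its edge. The knob's turn measures about 0.25, which fits the felt contact. I'm handing the job in.

```bash
python3 - <<'E'
from h import *
r.job_done();print(F())
E
```

```text
the job is handed in; nothing more can be done
the job is handed in; nothing more can be done
```

I slid the plate home against the back stop and clamped it with the knob. I then let go and handed the job in with about 33 s on the clock. No verdict is reported.

- **Plate:** The last pictures show it flush and square against the stop, with the cam touching its edge. The networks put its centre at shelf x 42.6 in the last scene picture. Earlier readings were 43.6 (scene) and 38.4 (top), against 45 for home. I trusted the pictures and the stop I felt over that low top reading.
- **Clamp:** The handle stood a steady push of 9.6 N across the bar. It stayed at a turn of about 0.25 to 0.26 rad after I let go. The load began at about 0.22 rad. I could not measure the clamp force on the plate itself.
- **Jar, cup and tray:** They are at the same places in the pictures as at the start.
- **What went wrong:** The real fingertips are about 37 mm higher than the reported tool position. Because of that, my first push missed the plate and passed over it just above the plaster cast, possibly brushing its teeth. I felt no force, and the plate and cast looked unchanged. I measured the offset by touching the board and corrected every later move for it.
- **Stopped pushes:** Pushes that stopped on force eased off afterwards and also counted vertical force, so I set the clamp with a held ramp instead.

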